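Fit the drive stem on the food processor spindle

TASK

The food processor's plastic drive stem lies on its side on the worktop. Stand it upright on the worktop, socket down, and let go of it; then take it again from above by its flat head, lower it over the spindle in the bowl, turn it until the teeth mesh, and push it fully home without forcing it. Let go, and leave the mug, the jar and the spoon where they are.

Things in the scene. Friction and masses are not known exactly. Their poses are not given: they have to be found in the camera images.
- stem: Loose grey plastic drive stem, about 160 g, 90 mm long. Origin: centre of the socket mouth, its lower end; x runs along the stem to the head. Hexagonal skirt 54 mm across flats, x 0 to 40 mm. It starts on its side, x level, head roughly away from the robot, z up, origin 27 mm up, skirt flat and head's edge on the worktop. Stood on its skirt it stays upright.
- stem_head (a point): On the stem's axis, 68 mm from the mouth, in the middle of the flat head: a plate from 40 to 90 mm above the mouth, 54 mm wide along the stem's z, 16 mm thick along its y (pinch it across the 16 mm). Axes as the stem's. While the stem lies, the plate stands on edge.
- stem_socket (a point): On the stem's axis 2 mm inside the mouth, where the socket's teeth begin: six straight teeth, 6 mm wide, every 60 degrees, two of them towards the stem's +z and -z, reaching in to 14 mm from the axis, 14 mm long. The cavity is 34 mm deep. Axes as the stem's.
- machine: Food processor, fixed: round black motor base 190 mm across with a steel dial on its side, and a clear plastic bowl on top, open upward, rim 180 mm above the worktop, 166 mm across inside at the rim. Origin: centre of its underside, z up. Its yaw says nothing of the spindle's angle.
- deck (a point): Centre of the grey disc (68 mm across) in the bottom of the bowl, 90 mm above the worktop, on the vertical spindle axis: the fully home stem rests its mouth here. If the teeth stand on each other the stem stops with its mouth 12 mm higher; within about 6 degrees of meshing it goes down.
- spindle_top (a point): Top of the steel spindle, 28 mm above the deck, on its axis. A round pilot, 25 mm across, tapered in its top 6 mm, enters the socket first (1.5 mm play). Below, 0 to 14 mm above the deck: six teeth 5.5 mm wide, tips 20 mm from the axis, at an angle that varies and is not given. Stiff to turn (0.3 N m): it stays put under light rubbing and turns with a meshed stem.
- mug: White ceramic mug, 80 mm across, 95 mm high, beyond the work. Origin: centre of its underside. Leave alone.
- jar: Small jar with a lid, 54 mm across, 100 mm high. Origin: centre of its underside. Leave alone.
- spoon: Wooden spoon 240 mm long lying flat. Origin under its middle, handle to its -x. Leave alone.
Not all that is in view belongs to the job. Leave any green, pink or red look-alike of the stem alone.

How it is judged:
On the way:
1. the stem stands upright on the worktop, outside the machine, let go (angle between stem's own x axis and vertical below 0.08 rad and height (world z) of stem below 0.008 m and horizontal distance between stem and machine above 0.11 m and contact force between the fingers and stem below 0.1 N and linear speed of stem below 0.02 m/s), for 0.2 s.
At the end, for the whole second after the job is handed in: The stem is meshed on the spindle and fully home: its mouth within 3 mm of the deck in height and 3 mm of the axis sideways, upright within 0.06 rad, at rest and let go (z of stem in the frame of deck between -0.003 and 0.003 m and horizontal distance between stem and deck below 0.003 m and angle between stem's own x axis and vertical below 0.06 rad and linear speed of stem below 0.01 m/s and contact force between the fingers and stem below 0.1 N); the robot touches nothing.
It fails at once if the stem is forced: jammed against the machine or spindle, its contact forces there adding up to more than 120 N (contact force between stem and machine above 120 N).
It fails at once if the mug, the jar or the spoon is moved by more than 30 mm or tipped (distance of any of mug, jar, spoon from where it was at the start of the episode above 0.03 m or angle between any of mug, jar's own z axis and vertical above 0.4 rad).
It also fails if it takes over 61 s, if anything falls off the work surface, if the arm or the gripper's body presses on something with over 40 N, if the wrist force passes 120 N, or if a joint passes its speed limit or range.

ROBOT

A 6-joint arm with a two-finger parallel gripper is mounted at the origin on the work surface. World frame = base frame: x ahead of the robot, y to its left, z up, the work surface at z = 0. Lengths are in m, angles in rad, forces in N, time in s.
With the tool pointing down it reaches from about 0.35 to 0.975 m from the base axis. Payload 4.9 kg.
Tool frame: the origin (TCP) lies midway between the tips of the shut fingers; the grasp point (between the pads) lies behind it (manip.tcp_to_grasp is the z of the grasp point in the tool frame, in m); z points along the fingers, y is the direction in which the jaws open and shut (so a half turn about z gives the same grasp; the last joint's range is limited). The gripper opens to 85 mm and grips with 20 to 120 N. Pads are 22 mm wide; open, the fingers measure 114 mm over their backs; the gripper's body (76 mm by 85 mm) begins 54 mm behind the grasp point. The pads swing forward as they close: fully open they stand 13 mm farther back than shut.
Start: joints at [1.181, 0.053, 1.613, -0, 1.476, -0.119], TCP at [0.167, 0.602, 0.231] pointing down, gripper open.
Joint ranges: [-3.01, 3.01], [-1.01, 2.22], [0.06, 2.58], [-1.02, 4.17], [0.09, 2.62], [-3.14, 3.14]. Speed limits (rad/s): [2.57, 2.57, 3.14, 3.14, 3.14, 3.14].

INTERFACE

Orientations are given as a unit quaternion [w, x, y, z].
In Python, from plant import status, vision, order, regions_of, manip gives the robot as it stands. The module is installed in compiled form; this text tells all that it offers.
- The arm moves only by the shell command python3 -m crank 'ROWS'. ROWS is JSON, one flat list of numbers, 5 for each row, row after row: the shift along the tool's x, y, z in mm, then the turn about the tool's z in degrees, then the opening in per cent of the stroke, from 0 (shut) to 100 (fully open). In form: [tx, ty, tz, yaw, fingers, tx, ty, tz, yaw, fingers, ...]. A call has exactly 10 rows; each row is the pose to reach, as a shift and turn from the pose commanded when the call began, along the tool's axes at that moment; what a row does not reach only later rows make up. A row lasts 1/10 s, in which the tool goes at most 50 mm and 8.59 degrees, less where a joint would pass 70% of its speed; a pose out of reach is approached as far as the arm can. A call with a gripper value outside its range is refused whole. The fingers move at their own pace and stop on an object; the grip force is fixed at half the most. Time passes only in rows, so rows that repeat a pose let the fingers close, or fill a call up. It gives the time, the measured TCP pose, the force and the opening at its end, in the units of the state.
- status.state(): the state, without advancing time (a new reading comes with each control period).
- vision.grab_frame(name): name is "scene" or "top" or "wrist"; returns (picture, depth): 384x512x3 uint8, red, green, blue; 384x512 float32, m along the optical axis (not along the pixel's ray), 0 where there is no reading.
- vision.get_calibration(name): a dict with "camera_matrix" (3x3 intrinsics, pixels), "k1" (the pictures are not rectified: a ray, as slopes to the right and down, at radius r is drawn at 1 + k1 r^2 times it, then the intrinsics apply), "R" (3x3) and "t" (3): a world point X has camera coordinates R X + t. Camera axes: x right, y down, z forward; pixel columns grow to the right and rows downward; lengths in m; the calibration is good to about 2 mm. A picture is of the moment at which its call begins: read the wrist's pose just before it. get_calibration takes no time and is no camera call; for the wrist camera it gives the pose at the moment of the call.
- order.job_done(): hands the job in, once; it reports no verdict.
Trained networks look in the newest picture that a camera, given by its name, has taken for a name from the list of things; names that differ only in an ending like _2 or _b are one class to them, and where a whole thing is asked for, a point or a joint stands for the part that bears it (a point fixed in the world has none). Each returns a list of dicts, best first, with "confidence" (0 to 1); they miss things now and then, are a little off and sometimes report something else, mostly with a low value. They report only what shows in the picture. A call takes as long as a camera call. They do not tell look-alikes from the thing itself.
- regions_of(camera, name): "region" (384x512 bool, what is visible of it) and "extent" ([centre column, centre row, width, height] in pixels, round what is visible of it).
The state is a dict: "time": time; "joint_pos": joint angles; "joint_vel": joint speeds; "joint_efforts": joint torques, N m; "tool_pos": TCP position; "tool_rot": TCP orientation; "contact_force": force on the tool from outside, world axes, zero at the start; "ft_torque": the same for the moment, N m; "gripper_width": opening from 0.0 (shut) to 1.0 (fully open).
Only numpy, scipy, OpenCV 4.12 (cv2) and the standard library are available. Lean on these libraries where they do the work, as an engineer would, in place of code of your own. Each camera call takes 0.05 s, during which the arm holds its last target. There are 200 camera calls.

## Working session

There is one attempt and no reset: what is moved stays moved. The work goes in short steps, Python scripts to look and compute and a shell command to move; the robot and the scene stay as the last step left them, time stands still between calls to the robot, and variables do not carry over. Pictures are saved under pics/ and viewed, on a budget of 10 in all, crops included, one or two more only if the job needs it, and the job is handed in when it is done.

```bash
mkdir -p pics; cat > h.py <<'E'
import numpy as np, cv2
from plant import status, vision, order, regions_of, manip
from scipy.spatial.transform import Rotation as Ro
def rot(q): return Ro.from_quat([q[1],q[2],q[3],q[0]]).as_matrix()
def grab(n):
    c=vision.get_calibration(n); p,d=vision.grab_frame(n); return p,d,c
def pts(d,c,m=None):
    K=np.array(c["camera_matrix"]);R=np.array(c["R"]);t=np.array(c["t"])
    m=(d>0) if m is None else (m&(d>0))
    v,u=np.nonzero(m); 
    x=cv2.undistortPoints(np.stack([u,v],1).astype(np.float64)[:,None],K,np.array([c["k1"],0,0,0.]))[:,0]
    z=d[v,u]; P=np.c_[x*z[:,None],z]
    return (P-t)@R
def proj(X,c):
    K=np.array(c["camera_matrix"]);R=np.array(c["R"]);t=np.array(c["t"])
    return cv2.projectPoints(np.atleast_2d(X).astype(float),cv2.Rodrigues(R)[0],t,K,np.array([c["k1"],0,0,0.]))[0][:,0]
def save(n,p): cv2.imwrite('pics/'+n,p[...,::-1])
E
python3 - <<'E'
from h import *
s=status.state();print(s,manip.tcp_to_grasp)
ims=[]
for n in("scene","top"):
    p,d,c=grab(n);ims.append(p);print(n,np.round(-np.array(c["R"]).T@c["t"],3))
    for k in("stem","machine","mug","jar","spoon"):
        for r in regions_of(n,k)[:3]:
            P=pts(d,c,r["region"]); 
            print(k,round(r["confidence"],2),np.round(r["extent"]),np.round(np.median(P,0),3),np.round(np.percentile(P,3,axis=0),3),np.round(np.percentile(P,97,axis=0),3))
save('a.png',cv2.resize(np.vstack(ims),(400,600)) if 0 else np.hstack([cv2.resize(i,(400,300)) for i in ims]))
save('top.png',cv2.resize(ims[1],(800,600)));save('scene.png',cv2.resize(ims[0],(800,600)))
E
```

```text
{'time': 0.0, 'joint_pos': array([ 1.18102274e+00,  5.33652288e-02,  1.61432060e+00,  2.29068215e-05,
        1.47599239e+00, -1.19026902e-01]), 'joint_vel': array([ 0.0018494 , -0.0003418 ,  0.00051707, -0.00041198, -0.00129179,
        0.00260768]), 'joint_efforts': array([ 2.15082626e-03, -3.93695855e+01, -3.70169449e+01,  9.99177701e-05,
        7.26430735e-03,  2.57403528e-06]), 'tool_pos': array([0.16692474, 0.60164101, 0.23004194]), 'tool_rot': array([-2.73465989e-04,  1.34961258e-01,  9.90850327e-01, -1.00635162e-03]), 'contact_force': array([0.44197629, 0.47075114, 0.27401145]), 'ft_torque': array([-0.01003423,  0.02521575, -0.04233878]), 'gripper_width': 0.9968084130793523} -0.0187
scene [ 1.103 -0.033  0.803]
stem 0.97 [142. 154.  29.  40.] [ 0.4   -0.341  0.041] [ 0.332 -0.372  0.   ] [ 0.418 -0.317  0.056]
stem 0.94 [196. 165.  41.  30.] [ 0.432 -0.196  0.043] [ 0.4   -0.237  0.006] [ 0.452 -0.157  0.056]
stem 0.73 [137. 252.  30.  46.] [ 0.7   -0.3    0.048] [ 0.639 -0.321  0.003] [ 0.72  -0.269  0.055]
machine 0.79 [363. 174.  94. 112.] [0.513 0.198 0.107] [0.404 0.117
[... 525 characters left out ...]
.068  1.034]
stem 0.86 [335. 161.  28.  34.] [ 0.679 -0.299  0.048] [ 0.628 -0.327 -0.002] [ 0.712 -0.269  0.054]
stem 0.83 [343. 213.  37.  21.] [ 0.526 -0.294  0.05 ] [ 0.497 -0.347  0.002] [ 0.55  -0.267  0.055]
stem 0.83 [358. 266.  26.  34.] [ 0.386 -0.336  0.05 ] [ 0.334 -0.363  0.014] [ 0.413 -0.314  0.055]
machine 0.84 [149. 226.  91.  74.] [0.482 0.207 0.086] [0.402 0.114 0.021] [0.561 0.282 0.178]
mug 0.89 [215. 137.  30.  42.] [0.741 0.052 0.042] [0.689 0.012 0.   ] [0.767 0.082 0.094]
mug 0.29 [299. 200.  25.  32.] [ 0.547 -0.17   0.049] [ 0.518 -0.205 -0.002] [ 0.601 -0.152  0.054]
spoon 0.72 [237. 234.  14.  80.] [ 0.539 -0.003  0.012] [ 0.367 -0.032 -0.001] [0.585 0.008 0.02 ]
```

View pics/scene.png

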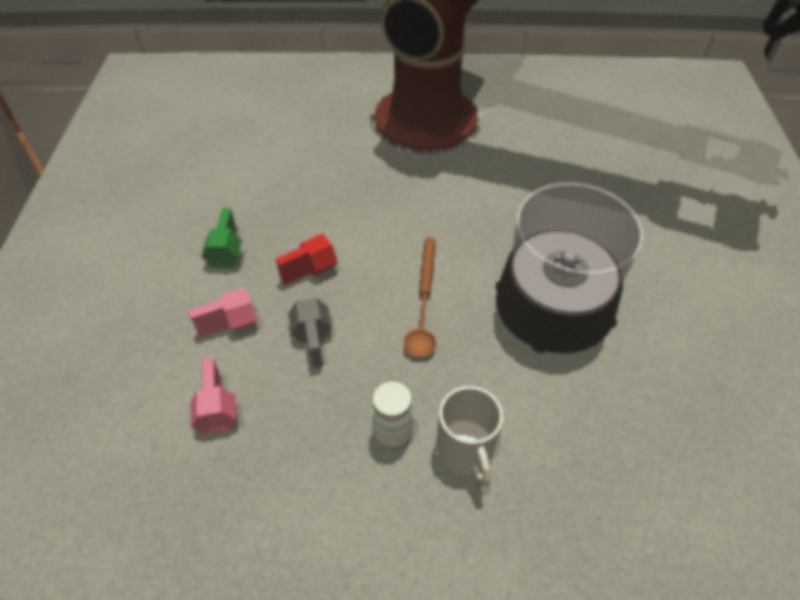

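View pics/top.png

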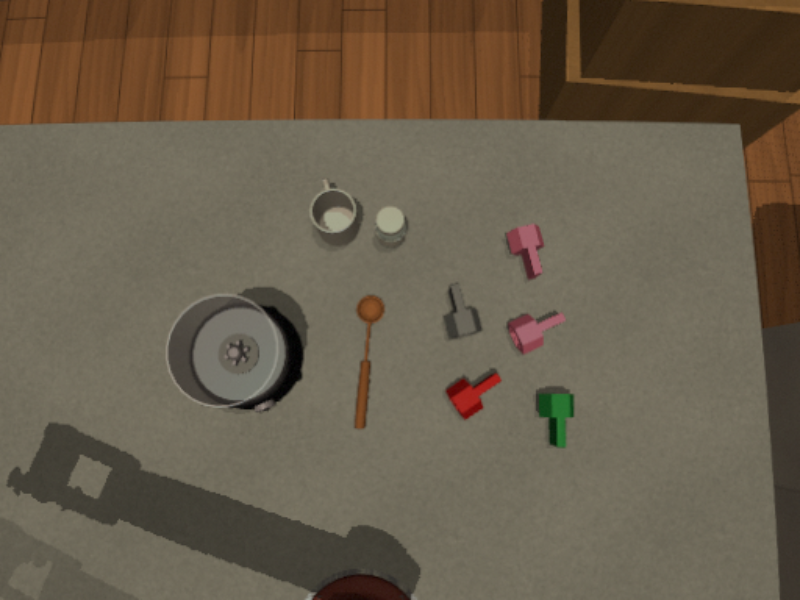

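The scene shows the grey stem at about (312,325) in the scene picture and (460,312) in the top picture, with the head pointing away from the robot. The green, pink and red ones are decoys. Next I'll measure the stem and the machine axis.

```bash
cat > m.py <<'E'
from h import *
def stem(n):
    p,d,c=grab(n); P=pts(d,c); col=p[d>0].astype(int)
    m=(np.ptp(col,axis=1)<30)&(P[:,2]>.046)&(P[:,2]<.062)&(P[:,0]>.49)&(P[:,0]<.64)&(P[:,1]>-.225)&(P[:,1]<-.125)
    return P[m]
if __name__=="__main__":
    for n in("scene","top"):
        Q=stem(n)[:,:2]; mu=Q.mean(0); w,V=np.linalg.eigh(np.cov(Q.T)); a=V[:,1]*np.sign(V[0,1])
        l=(Q-mu)@a; t=(Q-mu)@[-a[1],a[0]]
        hd=Q[l>np.percentile(l,75)].mean(0)
        for k in range(6):
            e=l.min()+np.ptp(l)*k/6; s=(l>=e)&(l<e+np.ptp(l)/6); print(s.sum(),np.round(Q[s].mean(0),4),np.round(np.ptp(t[s]),3))
        print(n,len(Q),mu.round(4),np.degrees(np.arctan2(a[1],a[0])).round(1),np.round([l.min(),l.max()],4),"ends",(mu+a*l.min()).round(4),(mu+a*l.max()).round(4))
        p,d,c=grab(n);P=pts(d,c);
        m=(P[:,2]>.165)&(P[:,2]<.19)&(abs(P[:,0]-.48)<.13)&(abs(P[:,1]-.2)<.13);Q=P[m]
        A=np.c_[2*Q[:,:2],np.ones(len(Q))];s=np.linalg.lstsq(A,(Q[:,:2]**2).sum(1),rcond=None)[0];print("rim",m.sum(),s[:2],np.sqrt(s[2]+s[:2]@s[:2]))
        m=(P[:,2]>.105)&(P[:,2]<.125)&(np.hypot(P[:,0]-s[0],P[:,1]-s[1])<.04);print("spindle",m.sum(),P[m].mean(0))
    s=status.state();R=rot(s["tool_rot"]);print(R.round(3))
E
python3 m.py
```

```text
87 [ 0.5296 -0.1839] 0.042
95 [ 0.5444 -0.1808] 0.041
91 [ 0.5584 -0.1767] 0.039
41 [ 0.5739 -0.1733] 0.016
39 [ 0.5889 -0.1698] 0.015
50 [ 0.6052 -0.1657] 0.016
scene 404 [ 0.5594 -0.1768] 13.6 [-0.0392  0.0538] ends [ 0.5212 -0.186 ] [ 0.6117 -0.1642]
rim 1085 [0.48609065 0.20127954] 0.0839828898808619
spindle 92 [0.48883782 0.20020794 0.11390524]
77 [ 0.5268 -0.1815] 0.038
72 [ 0.5415 -0.1785] 0.036
61 [ 0.5553 -0.1745] 0.037
33 [ 0.5708 -0.1707] 0.016
31 [ 0.5853 -0.1674] 0.015
31 [ 0.5996 -0.1642] 0.015
top 306 [ 0.5542 -0.175 ] 13.5 [-0.0355  0.0545] ends [ 0.5197 -0.1833] [ 0.6072 -0.1623]
rim 616 [0.48281214 0.20142762] 0.0839176011681506
spindle 80 [0.48401077 0.20108575 0.1139165 ]
[[-0.964  0.268  0.   ]
 [ 0.268  0.964  0.   ]
 [-0.     0.    -1.   ]]
```

```bash
python3 -m crank '[-35,-35,0,-6,100,-70,-70,0,-12,100,-105,-105,0,-18,100,-140,-140,0,-24,100,-175,-175,0,-29,100,-210,-210,0,-29,100,-245,-245,0,-29,100,-280,-280,0,-29,100,-310,-312,0,-29,100,-310,-312,0,-29,100]'
```

```text
time: 1.8
tool_pos: [0.3844, 0.2149, 0.2316]
tool_rot: [0.001, -0.114, 0.994, -0.001]
contact_force: [-0.6, 0.3, -0.2]
gripper_width: 0.997
```

```bash
python3 -m crank '[-14,-48,0,0,100,-28,-96,0,0,100,-42,-144,0,0,100,-56,-192,0,0,100,-70,-240,0,0,100,-84,-288,0,0,100,-98,-336,0,0,100,-112,-384,20,0,100,-120,-419,40,0,100,-120,-419,40,0,100]'
python3 - <<'E'
from h import *
import m
p,d,c=grab("wrist");save('w1.png',p)
s=status.state();R=rot(s["tool_rot"]);T=s["tool_pos"];print(T,R.round(3))
P=pts(d,c);print((-np.array(c["R"]).T@c["t"]).round(3))
k=(P[:,2]>.046)&(P[:,2]<.062)&(abs(P[:,0]-.565)<.07)&(abs(P[:,1]+.175)<.05);Q=P[k][:,:2]
a=np.array([.972,.235]);n=np.array([-a[1],a[0]]);l=Q@a;t=Q@n
print(k.sum(),"axial",l.min(),l.max(),"tool",T[:2]@a,T[:2]@n)
for e in np.arange(l.min(),l.max(),.01):
    s=(l>=e)&(l<e+.01); 
    if s.sum(): print(round(e-l.min(),3),s.sum(),t[s].min().round(4),t[s].max().round(4),t[s].mean().round(4))
E
```

```text
time: 2.8
tool_pos: [0.5964, -0.163, 0.1865]
tool_rot: [-0.003, -0.116, 0.993, 0.001]
contact_force: [-0.5, 0.7, -0.9]
gripper_width: 1.0
[ 0.59638408 -0.16123705  0.18823166] [[-0.973 -0.231 -0.005]
 [-0.231  0.973  0.002]
 [ 0.004  0.003 -1.   ]]
[ 0.525 -0.182  0.328]
2780 axial 0.4659320894699218 0.5557254255844294 tool 0.5417946193780744 -0.29687266696098136
0.0 518 -0.3244 -0.2843 -0.3043
0.01 472 -0.3237 -0.2842 -0.3039
0.02 481 -0.324 -0.2841 -0.3043
0.03 445 -0.3233 -0.284 -0.3038
0.04 187 -0.312 -0.2962 -0.3039
0.05 186 -0.3112 -0.2963 -0.3038
0.06 173 -0.3114 -0.2963 -0.3038
0.07 178 -0.3116 -0.2963 -0.3039
0.08 140 -0.3117 -0.2963 -0.3037
```

View pics/w1.png

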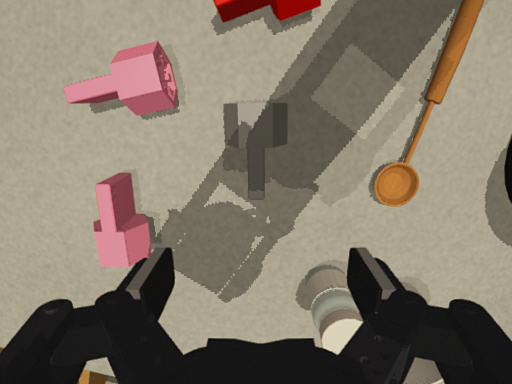

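The wrist picture shows the grey stem aligned with the tool, mouth end at (255,105) and head end at (256,197). I'll correct the position, descend and grip.

```bash
python3 -m crank '[-2,-6,30,0,100,-2,-6,60,0,100,-2,-6,90,0,100,-2,-6,115,0,100,-2,-6,135,0,100,-2,-6,150,0,100,-2,-6,160,0,100,-2,-6,160,0,100,-2,-6,160,0,100,-2,-6,160,0,100]'
python3 - <<'E'
from h import *
s=status.state();T=s["tool_pos"];a=np.array([.972,.235]);n=np.array([-a[1],a[0]]);print(T,T[:2]@a,T[:2]@n)
E
```

```text
time: 3.85
tool_pos: [0.6012, -0.1665, 0.0329]
tool_rot: [0.001, -0.117, 0.993, -0.001]
contact_force: [0.5, 0.3, 1.3]
gripper_width: 1.001
[ 0.6012285  -0.16649897  0.03288265] 0.545266842201728 -0.30312569735762185
```

```bash
python3 -m crank '[1,-1,12,0,100,1,-1,25,0,100,1,-1,25,0,100,1,-1,25,0,0,1,-1,25,0,0,1,-1,25,0,0,1,-1,25,0,0,1,-1,25,0,0,1,-1,25,0,0,1,-1,25,0,0]'
python3 -m crank '[0,0,-15,0,0,0,0,-30,0,0,0,0,-50,0,0,0,0,-80,0,0,0,0,-110,0,0,0,0,-130,0,0,0,0,-130,0,0,0,0,-130,0,0,0,0,-130,0,0,0,0,-130,0,0]'
python3 - <<'E'
from h import *
p,d,c=grab("wrist");p2,d2,c2=grab("scene")
print(status.state()["tool_pos"])
save('w2.png',np.hstack([cv2.resize(p,(400,300)),cv2.resize(p2[130:280,120:320],(400,300))]))
E
```

```text
time: 4.85
tool_pos: [0.5998, -0.1675, 0.0068]
tool_rot: [0.0, -0.117, 0.993, -0.0]
contact_force: [-0.1, 0.1, 2.5]
gripper_width: 0.185
time: 5.85
tool_pos: [0.5982, -0.1669, 0.1342]
tool_rot: [-0.002, -0.117, 0.993, 0.001]
contact_force: [-0.6, -0.6, -1.3]
gripper_width: 0.181
[ 0.59859738 -0.16708447  0.1346601 ]
```

View pics/w2.png

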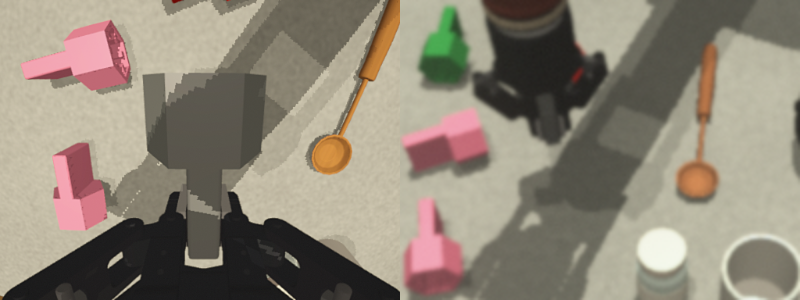

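It holds the stem level, with no swing. I'll lower it and ease the grip in small steps so that it swings about the pads under gravity.

```bash
python3 -m crank '[0,0,20,0,0,0,0,40,0,0,0,0,50,0,0,0,0,50,0,10,0,0,50,0,15,0,0,50,0,16,0,0,50,0,17,0,0,50,0,17.5,0,0,50,0,18,0,0,50,0,18]'
cat > tilt.py <<'E'
from h import *
p,d,c=grab("wrist");s=status.state();T=s["tool_pos"];R=rot(s["tool_rot"])
P=(pts(d,c)-T)@R   # tool frame; x toward mouth when lying
np.set_printoptions(suppress=True)
k=(abs(P[:,1])<.006)&(P[:,0]>-.02)&(P[:,0]<.12)&(P[:,2]>-.08)&(P[:,2]<T[2]-.012)&(P[:,0]>.0)
Q=P[k]
print(T.round(4),s["gripper_width"],s["contact_force"].round(2),k.sum())
for e in np.arange(-.0,.12,.01):
    m=(Q[:,0]>=e)&(Q[:,0]<e+.01)
    if m.sum()>3: print(round(e,3),m.sum(),np.round(np.median(Q[m,2]),4))
E
python3 tilt.py
```

```text
time: 6.95
tool_pos: [0.5995, -0.1674, 0.0865]
tool_rot: [0.0, -0.117, 0.993, -0.0]
contact_force: [-0.3, 0.7, -2.2]
gripper_width: 0.183
[ 0.5995 -0.1674  0.0864] 0.18088723904683854 [-0.09 -0.43 -2.25] 8445
-0.0 967 -0.0465
0.01 1249 -0.0468
0.02 864 -0.0463
0.03 936 -0.0462
0.04 1036 -0.0463
0.05 1122 -0.0463
0.06 1214 -0.0463
0.07 1057 -0.0463
```

```bash
python3 -m crank '[0,0,0,0,18.2,0,0,0,0,18.4,0,0,0,0,18.6,0,0,0,0,18.6,0,0,0,0,0,0,0,0,0,0,0,0,0,0,0,0,0,0,0,0,0,0,0,0,0,0,0,0,0,0]'
python3 tilt.py
```

```text
time: 8.0
tool_pos: [0.5994, -0.1674, 0.0863]
tool_rot: [-0.0, -0.117, 0.993, -0.0]
contact_force: [0.4, 0.0, -2.3]
gripper_width: 0.177
[ 0.5994 -0.1674  0.0863] 0.17851946282366776 [-0.4  -0.42 -1.54] 8439
-0.0 960 -0.0463
0.01 1275 -0.0466
0.02 854 -0.0461
0.03 929 -0.046
0.04 1026 -0.0461
0.05 1125 -0.0461
0.06 1214 -0.046
0.07 1056 -0.046
```

```bash
python3 -m crank '[0,0,0,0,18.4,0,0,0,0,18.8,0,0,0,0,19.0,0,0,0,0,19.0,0,0,0,0,0,0,0,0,0,0,0,0,0,0,0,0,0,0,0,0,0,0,0,0,0,0,0,0,0,0]'
python3 tilt.py
```

```text
time: 9.05
tool_pos: [0.5994, -0.1674, 0.0863]
tool_rot: [-0.0, -0.117, 0.993, 0.0]
contact_force: [-0.3, -0.9, -0.1]
gripper_width: 0.003
[ 0.5994 -0.1674  0.0863] -0.003627559381267815 [ 0.42 -0.06  0.54] 5787
-0.0 1079 -0.0427
0.01 2840 -0.0468
0.02 308 0.0333
0.03 332 0.0334
0.04 357 0.0333
0.05 368 0.0333
0.06 377 0.0332
0.07 126 0.0331
```

The stem slipped straight out and dropped about 60 mm without swinging, so easing the grip does not work. New plan: grip the head close to the skirt, then lever the protruding head end against the fixed bowl rim so the stem turns in the pads. First I'll find it again.

```bash
python3 -m crank '[0,0,-50,0,100,0,0,-100,0,100,0,0,-100,0,100,0,0,-100,0,100,0,0,-100,0,100,0,0,-100,0,100,0,0,-100,0,100,0,0,-100,0,100,0,0,-100,0,100,0,0,-100,0,100]'
cat > w.py <<'E'
from h import *
s=status.state();T=s["tool_pos"];R=rot(s["tool_rot"])
p,d,c=grab("wrist");save('w3.png',p)
P=pts(d,c);col=p[d>0].astype(int)
k=(P[:,2]>.046)&(P[:,2]<.062)&(abs(P[:,0]-.565)<.08)&(abs(P[:,1]+.175)<.07)&(np.ptp(col,axis=1)<40);Q=P[k][:,:2]
mu=Q.mean(0);(_,_),_,ang=cv2.minAreaRect(Q.astype(np.float32));w,V=np.linalg.eigh(np.cov(Q.T));a=V[:,1]*np.sign(V[0,1])
n=np.array([-a[1],a[0]])
print("T",T.round(4),"joints",s["joint_pos"].round(2),k.sum(),"axis deg",np.degrees(np.arctan2(a[1],a[0])).round(1),"tool x",R[:,0].round(3))
l=(Q-mu)@a;t=(Q-mu)@n
for e in np.arange(l.min(),l.max(),.01):
    m=(l>=e)&(l<e+.01); 
    if m.sum(): print(round(e-l.min(),3),m.sum(),t[m].min().round(4),t[m].max().round(4))
tc=np.median(t[l>l.max()-.04]);g=mu+a*(l.min()+.053)+n*tc
print("mouth",mu+a*l.min()+n*tc,"grip53",g,"tool shift mm",1000*R[:2,:2].T@(g-T[:2]))
E
python3 w.py
```

```text
time: 10.1
tool_pos: [0.5994, -0.1674, 0.1861]
tool_rot: [-0.0, -0.117, 0.993, 0.0]
contact_force: [0.5, -0.1, 0.4]
gripper_width: 0.998
T [ 0.5994 -0.1674  0.1861] joints [-0.39  0.08  1.66 -0.    1.4  -2.2 ] 2782 axis deg 13.5 tool x [-0.972 -0.233  0.   ]
0.0 526 -0.0201 0.0207
0.01 476 -0.0194 0.0201
0.02 497 -0.0195 0.0194
0.03 435 -0.0197 0.0196
0.04 177 -0.0075 0.0074
0.05 184 -0.0075 0.0074
0.06 170 -0.0076 0.0075
0.07 173 -0.0077 0.0076
0.08 144 -0.0078 0.0077
mouth [ 0.52888041 -0.186163  ] grip53 [ 0.58042557 -0.17383024] tool shift mm [19.92209922 -1.85932607]
```

View pics/w3.png

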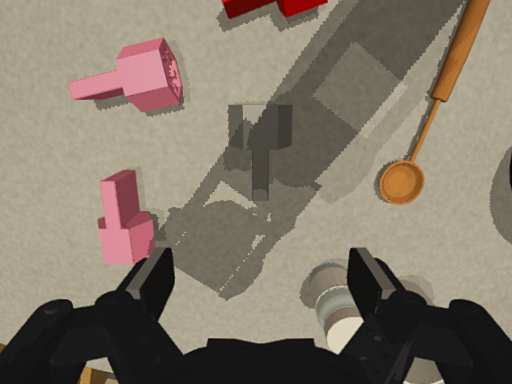

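Picture: the stem lies undisturbed at about (260,150), same heading as before. I'll regrip 54 mm from the mouth, just ahead of the skirt.

```bash
python3 -m crank '[18,-1,40,0,100,18,-1,80,0,100,18,-1,115,0,100,18,-1,140,0,100,18,-1,160,0,100,18,-1,172,0,100,18,-1,178,0,100,18,-1,178,0,100,18,-1,178,0,0,18,-1,178,0,0]'
python3 -m crank '[0,0,0,0,0,0,0,0,0,0,0,0,0,0,0,0,0,-20,0,0,0,0,-50,0,0,0,0,-100,0,0,0,0,-150,0,0,0,0,-200,0,0,0,0,-230,0,0,0,0,-230,0,0]'
python3 tilt.py; python3 - <<'E'
from h import *
s=status.state();R=rot(s["tool_rot"]);g=np.array([.4845,.2013]);h=np.array([np.cos(np.radians(50)),np.sin(np.radians(50))])
t=g-h*(.086+.045);print(t,1000*R[:2,:2].T@(t-s["tool_pos"][:2]))
E
```

```text
time: 11.15
tool_pos: [0.5832, -0.173, 0.0098]
tool_rot: [0.001, -0.117, 0.993, -0.001]
contact_force: [-0.4, -0.1, 0.5]
gripper_width: 0.694
time: 12.15
tool_pos: [0.5848, -0.1737, 0.2452]
tool_rot: [0.005, -0.117, 0.993, -0.003]
contact_force: [1.1, -0.5, -1.9]
gripper_width: 0.179
[ 0.5833 -0.173   0.2411] 0.17921822303328744 [ 0.34  0.12 -2.36] 5544
-0.0 974 -0.0485
0.01 764 -0.0482
0.02 818 -0.0482
0.03 926 -0.0481
0.04 1155 -0.0479
0.05 907 -0.0473
[0.40029482 0.10094818] [114.03234776 309.08491719]
```

```bash
python3 -m crank '[11,31,0,-4,0,26,70,0,-9,0,40,110,0,-14,0,55,150,0,-19,0,70,190,0,-24,0,84,230,0,-28,0,98,265,0,-32,0,108,290,0,-36,0,114,309,0,-37,0,114,309,0,-37,0]'
python3 - <<'E'
from h import *
p,d,c=grab("top");P=pts(d,c)
s=status.state();R=rot(s["tool_rot"]);T=s["tool_pos"];g=np.array([.4845,.2013]);print(T,R.round(3),R[:2,:2].T@(g-T[:2]),s["joint_pos"].round(2))
p,d,c=grab("wrist");P=(pts(d,c)-T)@R;Z=T[2]-P[:,2]
m=(Z>.17)&(Z<.187)&(P[:,0]<-.03);print("rim in tool",m.sum(),P[m].min(0),P[m].max(0))
Q=P[m]
if m.sum()>20:
    A=np.c_[2*Q[:,:2],np.ones(len(Q))];q=np.linalg.lstsq(A,(Q[:,:2]**2).sum(1),rcond=None)[0];print(q[:2],np.sqrt(q[2]+q[:2]@q[:2]))
save('w4.png',p)
E
```

```text
time: 13.2
tool_pos: [0.3969, 0.1027, 0.235]
tool_rot: [-0.002, -0.428, 0.904, 0.001]
contact_force: [0.7, 0.7, -2.1]
gripper_width: 0.18
[0.39773065 0.10178272 0.23539076] [[-0.635 -0.773 -0.004]
 [-0.773  0.635 -0.001]
 [ 0.003  0.003 -1.   ]] [-0.13197532 -0.00386449] [ 0.07 -0.5   2.07 -0.    1.57 -2.38]
rim in tool 86 [-0.14955441 -0.09021776  0.05485806] [-0.05767241  0.08038912  0.06532083]
[-0.12998444 -0.00508719] 0.08373920785387932
```

View pics/w4.png

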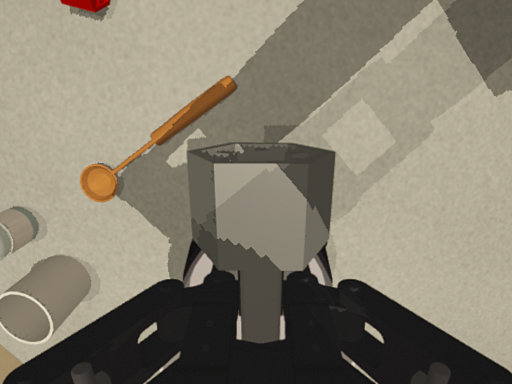

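Picture: the stem is level in the jaws with the mouth end at (262,155), and the rim lies behind the head. Now I'll lever the head end over the rim.

```bash
python3 -m crank '[-18,0,20,0,0,-18,0,40,0,0,-18,0,47,0,0,-18,0,51,0,0,-15,0,55,0,0,-12,0,59,0,0,-10,0,63,0,0,-9,0,68,0,0,-9,0,68,0,0,-9,0,68,0,0]'
cat > tilt2.py <<'E'
from h import *
p,d,c=grab("wrist");s=status.state();T=s["tool_pos"];R=rot(s["tool_rot"])
P=(pts(d,c)-T)@R
k=(abs(P[:,1])<.012)&(P[:,0]>.02)&(P[:,0]<.12)&(P[:,2]>-.08)&(P[:,2]<.12)&(T[2]-P[:,2]>.012)
Q=P[k];print(T.round(4),s["gripper_width"],s["contact_force"].round(2),k.sum())
for e in np.arange(-.0,.12,.005):
    m=(Q[:,0]>=e)&(Q[:,0]<e+.005)
    if m.sum()>3: print(round(e,3),m.sum(),np.round(np.percentile(Q[m,2],[5,50,95]),4))
E
python3 tilt2.py
```

```text
time: 14.3
tool_pos: [0.4064, 0.108, 0.1743]
tool_rot: [0.001, -0.426, 0.905, 0.0]
contact_force: [-7.5, -0.3, 13.4]
gripper_width: 0.181
[0.4064 0.108  0.1743] 0.18263339669268228 [-6.95 -1.04 14.66] 7245
0.02 605 [-0.0416 -0.0403 -0.0389]
0.025 893 [-0.0401 -0.0388 -0.0375]
0.03 900 [-0.0384 -0.0371 -0.0357]
0.035 885 [-0.0365 -0.0353 -0.034 ]
0.04 888 [-0.0349 -0.0335 -0.0322]
0.045 888 [-0.0331 -0.0318 -0.0304]
0.05 879 [-0.0315 -0.0301 -0.0288]
0.055 872 [-0.0296 -0.0283 -0.0269]
0.06 435 [-0.0282 -0.027  -0.0261]
```

It works: the stem has turned about 19 degrees in the grip at roughly 16 N. I'll continue.

```bash
python3 -m crank '[1,0,5,0,0,1,0,10,0,0,1,0,15,0,0,0,0,20,0,0,-2,0,25,0,0,-4,0,30,0,0,-6,0,33,0,0,-8,0,36,0,0,-8,0,36,0,0,-8,0,36,0,0]'
python3 tilt2.py
```

```text
time: 15.35
tool_pos: [0.4072, 0.1092, 0.1326]
tool_rot: [-0.007, -0.426, 0.905, -0.003]
contact_force: [-10.9, -17.8, 2.5]
gripper_width: 0.18
[0.4072 0.1092 0.1326] 0.17936355559628117 [-10.5  -17.92   2.99] 7691
0.02 738 [-0.0446 -0.0426 -0.02  ]
0.025 757 [-0.0412 -0.039  -0.0256]
0.03 775 [-0.0378 -0.0354 -0.0317]
0.035 948 [-0.0345 -0.0324 -0.0305]
0.04 908 [-0.0309 -0.0289 -0.0268]
0.045 859 [-0.0273 -0.0255 -0.0235]
0.05 823 [-0.0241 -0.0221 -0.0201]
0.055 791 [-0.0206 -0.0186 -0.0167]
0.06 751 [-0.0171 -0.015  -0.0131]
0.065 341 [-0.0138 -0.0125 -0.0111]
```

The tilt is only about 35 degrees: the rim slipped past the head's end. I'll back off, raise, and lever again further in along the plate, leading the command to allow for compliance.

```bash
python3 -m crank '[12,0,0,0,0,24,0,-15,0,0,24,0,-52,0,0,12,0,-52,0,0,2,0,-48,0,0,2,0,-40,0,0,2,0,-34,0,0,3,0,-29,0,0,3,0,-25,0,0,3,0,-25,0,0]'
python3 tilt2.py
```

```text
time: 16.4
tool_pos: [0.4076, 0.1124, 0.1621]
tool_rot: [-0.001, -0.427, 0.904, 0.001]
contact_force: [-13.1, -1.7, 19.0]
gripper_width: 0.181
[0.4076 0.1124 0.1622] 0.1796953490283548 [-13.78  -1.71  18.45] 7629
0.02 756 [-0.0448 -0.0425 -0.02  ]
0.025 754 [-0.0412 -0.039  -0.0253]
0.03 781 [-0.0377 -0.0353 -0.0316]
0.035 940 [-0.0342 -0.0323 -0.0302]
0.04 904 [-0.0308 -0.0288 -0.0266]
0.045 867 [-0.0272 -0.0253 -0.0231]
0.05 816 [-0.0237 -0.0217 -0.0197]
0.055 787 [-0.0202 -0.0182 -0.0162]
0.06 744 [-0.0165 -0.0147 -0.0127]
0.065 280 [-0.0135 -0.0123 -0.011 ]
```

```bash
python3 -m crank '[0,0,4,0,0,-1,0,8,0,0,-3,0,12,0,0,-5,0,15,0,0,-7,0,18,0,0,-9,0,20,0,0,-11,0,22,0,0,-13,0,24,0,0,-14,0,25,0,0,-14,0,25,0,0]'
python3 tilt2.py
```

```text
time: 17.45
tool_pos: [0.4136, 0.1178, 0.1328]
tool_rot: [-0.008, -0.426, 0.905, -0.004]
contact_force: [-14.3, -21.5, 9.3]
gripper_width: 0.178
[0.4136 0.1178 0.1327] 0.17813451512162598 [-14.6  -21.24   8.5 ] 8496
0.02 1279 [-0.063  -0.06   -0.0545]
0.025 1284 [-0.0565 -0.052  -0.0106]
0.03 1121 [-0.0478 -0.0431 -0.0127]
0.035 969 [-0.0389 -0.034  -0.015 ]
0.04 871 [-0.03   -0.0249 -0.0176]
0.045 881 [-0.0211 -0.0174 -0.0131]
0.05 768 [-0.0126 -0.0087 -0.0044]
0.055 679 [-0.0042  0.0002  0.0045]
0.06 560 [0.0048 0.0088 0.0131]
0.065 84 [0.0124 0.0136 0.0146]
```

Now about 60 degrees, although the stem also slid some 15 mm in the pads. I'll move clear to free worktop and look.

```bash
python3 -m crank '[14,0,-10,0,0,30,0,-20,0,0,50,-30,-20,0,0,68,-70,-20,0,0,82,-110,-20,0,0,82,-155,-10,0,0,82,-200,0,0,0,82,-245,10,0,0,82,-245,10,0,0,82,-245,10,0,0]'
python3 tilt2.py; python3 - <<'E'
from h import *
p,d,c=grab("wrist");p2,d2,c2=grab("scene");s=status.state()
u=proj(s["tool_pos"],c2)[0].astype(int);print(u)
x,y=max(u[0]-80,0),max(u[1]-60,0)
save('w5.png',np.hstack([cv2.resize(p,(400,300)),cv2.resize(p2[y:y+120,x:x+160],(400,300))]))
E
```

```text
time: 18.5
tool_pos: [0.5528, -0.0965, 0.1217]
tool_rot: [-0.002, -0.426, 0.905, 0.002]
contact_force: [-0.7, -0.6, -1.1]
gripper_width: 0.177
[ 0.5528 -0.096   0.1228] 0.17777885761705536 [-0.05  0.11 -2.5 ] 8584
0.02 1250 [-0.062  -0.0592 -0.054 ]
0.025 1296 [-0.0558 -0.0514 -0.0098]
0.03 1130 [-0.0472 -0.0425 -0.0114]
0.035 976 [-0.0383 -0.0335 -0.014 ]
0.04 880 [-0.0296 -0.0246 -0.0164]
0.045 888 [-0.0207 -0.017  -0.0127]
0.05 778 [-0.0125 -0.0086 -0.0043]
0.055 672 [-0.0039  0.0002  0.0043]
0.06 572 [0.0046 0.0085 0.0126]
0.065 142 [0.0127 0.014  0.0154]
[231 182]
```

View pics/w5.png

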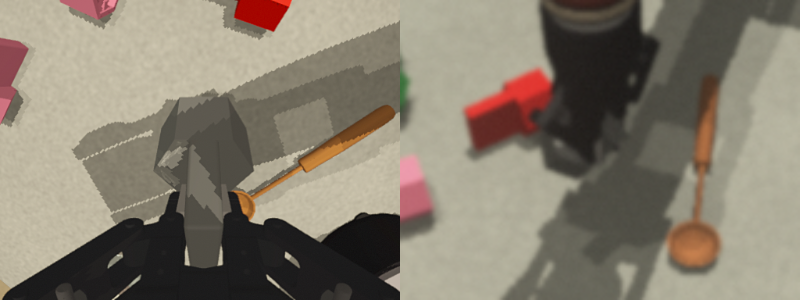

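The stem hangs tilted about 60 degrees, mouth edge lowest at (205,100) in the left half and the spoon clear at (245,205). I'll set the mouth edge on the worktop with light pressure and drag the head back along the arc, so it stands up.

```bash
python3 -m crank '[0,0,30,0,0,0,0,60,0,0,0,0,76,0,0,0,0,83,0,0,0,0,83,0,0,4,0,82,0,0,8,0,81,0,0,12,0,80,0,0,12,0,80,0,0,12,0,80,0,0]'
python3 tilt2.py
```

```text
time: 19.65
tool_pos: [0.5464, -0.1058, 0.0447]
tool_rot: [0.0, -0.426, 0.905, -0.0]
contact_force: [0.1, -0.2, -1.8]
gripper_width: 0.182
[ 0.5463 -0.1056  0.0445] 0.17631212067650529 [ 0.4   0.58 -2.14] 8542
0.02 1293 [-0.0632 -0.0601 -0.0545]
0.025 1286 [-0.0566 -0.0521 -0.0112]
0.03 1110 [-0.048  -0.0432 -0.0129]
0.035 974 [-0.0391 -0.0342 -0.0152]
0.04 877 [-0.0304 -0.0251 -0.0177]
0.045 879 [-0.0214 -0.0177 -0.0135]
0.05 786 [-0.0134 -0.0092 -0.005 ]
0.055 664 [-0.0045 -0.0006  0.0035]
0.06 577 [0.0043 0.008  0.0123]
0.065 96 [0.0121 0.0131 0.0143]
```

```bash
python3 -m crank '[0,0,4,0,0,0,0,8,0,0,4,0,8,0,0,8,0,7,0,0,12,0,6,0,0,16,0,6,0,0,20,0,5,0,0,24,0,5,0,0,28,0,5,0,0,28,0,5,0,0]'
python3 tilt2.py
```

```text
time: 20.7
tool_pos: [0.5285, -0.1278, 0.0398]
tool_rot: [0.0, -0.426, 0.905, -0.0]
contact_force: [0.7, 0.9, 5.5]
gripper_width: 0.177
[ 0.5285 -0.1278  0.0399] 0.18030777401323975 [0.37 0.85 5.84] 8607
0.02 1327 [-0.0629 -0.0597 -0.0544]
0.025 1276 [-0.056  -0.0516 -0.0109]
0.03 1095 [-0.0474 -0.0429 -0.0129]
0.035 980 [-0.0389 -0.0341 -0.0153]
0.04 870 [-0.0302 -0.0251 -0.0178]
0.045 902 [-0.0213 -0.0175 -0.0134]
0.05 769 [-0.0131 -0.0091 -0.0051]
0.055 667 [-0.0045 -0.0005  0.0033]
0.06 579 [0.0039 0.008  0.012 ]
0.065 142 [0.0117 0.0133 0.015 ]
```

Contact is light and it slides rather than turning. At 60 degrees the centre of mass is already behind the mouth edge, so it should rock upright when the pads open slightly.

```bash
python3 -m crank '[0,0,0,0,10,0,0,0,0,17,0,0,0,0,18.4,0,0,0,0,18.8,0,0,0,0,19.2,0,0,0,0,20,0,0,0,0,22,0,0,0,0,22,0,0,0,0,22,0,0,0,0,22]'
python3 tilt2.py;python3 - <<'E'
from h import *
p,d,c=grab("wrist");save('w6.png',p)
E
```

```text
time: 21.75
tool_pos: [0.5284, -0.1276, 0.0396]
tool_rot: [-0.0, -0.426, 0.905, -0.0]
contact_force: [1.0, 0.9, 5.2]
gripper_width: 0.216
[ 0.5284 -0.1276  0.0396] 0.2221371519443692 [1.35 1.8  4.46] 8628
0.02 1157 [-0.0635 -0.0613 -0.0561]
0.025 1342 [-0.0583 -0.0539 -0.0111]
0.03 1162 [-0.0496 -0.0447 -0.0129]
0.035 993 [-0.0405 -0.0357 -0.0152]
0.04 889 [-0.0316 -0.0266 -0.0174]
0.045 883 [-0.0225 -0.0187 -0.0146]
0.05 806 [-0.0142 -0.0101 -0.0059]
0.055 670 [-0.0051 -0.0011  0.0027]
0.06 584 [0.0035 0.0074 0.0115]
0.065 142 [0.0118 0.0131 0.0145]
```

View pics/w6.png

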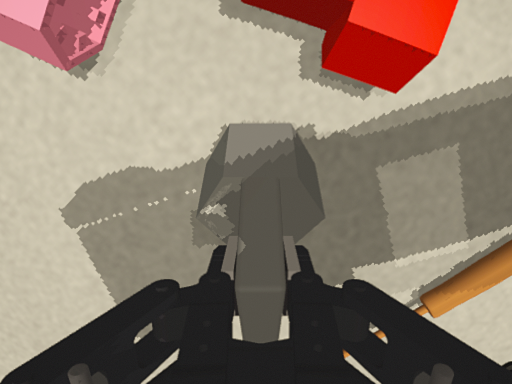

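It is still at about 60 degrees, with the plate's upper corner at (260,340) against the palm, which holds it there. I'll raise the gripper slowly so it can rock upright.

```bash
python3 -m crank '[0,0,-1,0,22,0,0,-2,0,22,0,0,-3,0,22,0,0,-4,0,22,0,0,-5,0,22,0,0,-6,0,22,0,0,-7,0,22,0,0,-8,0,22,0,0,-8,0,22,0,0,-8,0,22]'
python3 tilt2.py
```

```text
time: 22.85
tool_pos: [0.5285, -0.1271, 0.0474]
tool_rot: [0.0, -0.426, 0.905, -0.0]
contact_force: [-0.2, -0.4, -0.2]
gripper_width: 0.22
[ 0.5284 -0.127   0.0473] 0.21580603553416783 [-0.28 -0.58  0.36] 7254
0.02 486 [-0.0425 -0.0415  0.008 ]
0.025 583 [-0.0425 -0.0415  0.0078]
0.03 589 [-0.0426 -0.0415  0.0081]
0.035 612 [-0.0425 -0.0416  0.0076]
0.04 631 [-0.0425 -0.0416  0.0079]
0.045 681 [-0.0425 -0.0415  0.0077]
0.05 703 [-0.0426 -0.0415  0.0077]
0.055 722 [-0.0427 -0.0416  0.0078]
0.06 755 [-0.0427 -0.0415  0.0078]
0.065 799 [-0.0427 -0.0415  0.0075]
0.07 693 [-0.0424 -0.0409  0.014 ]
```

The stem is upright: head top at 89 mm and level, skirt top at 40 mm. I'll open, back off upward and measure.

```bash
python3 -m crank '[0,0,0,0,50,0,0,0,0,100,0,0,0,0,100,0,0,0,0,100,0,0,-10,0,100,0,0,-40,0,100,0,0,-80,0,100,0,0,-110,0,100,0,0,-110,0,100,0,0,-110,0,100]'
cat > up.py <<'E'
from h import *
s=status.state();T=s["tool_pos"];R=rot(s["tool_rot"])
p,d,c=grab("wrist");save('w7.png',p);W=pts(d,c);P=(W-T)@R
k=(W[:,2]>.082)&(W[:,2]<.097)&(np.hypot(P[:,0]-.045,P[:,1])<.06)
Q=P[k];r=cv2.minAreaRect((Q[:,:2]*1000).astype(np.float32));print(T.round(4),k.sum(),"head top z",np.median(W[k,2]).round(4),"tool-frame centre/size/angle",r)
k2=(W[:,2]>.034)&(W[:,2]<.046)&(np.hypot(P[:,0]-.045,P[:,1])<.06);print("skirt",k2.sum(),np.median(W[k2,2]),cv2.minEnclosingCircle((P[k2][:,:2]*1000).astype(np.float32)))
E
python3 up.py
```

```text
time: 23.9
tool_pos: [0.5291, -0.1273, 0.1589]
tool_rot: [0.001, -0.426, 0.905, -0.001]
contact_force: [0.2, -1.2, -0.0]
gripper_width: 0.998
[ 0.5291 -0.1273  0.1589] 1698 head top z 0.0888 tool-frame centre/size/angle ((46.88793182373047, -1.039276123046875), (15.961012840270996, 52.44734191894531), 89.56096649169922)
skirt 1969 0.038974025115815665 ((47.053131103515625, -0.9465163350105286), 31.056110382080078)
```

View pics/w7.png

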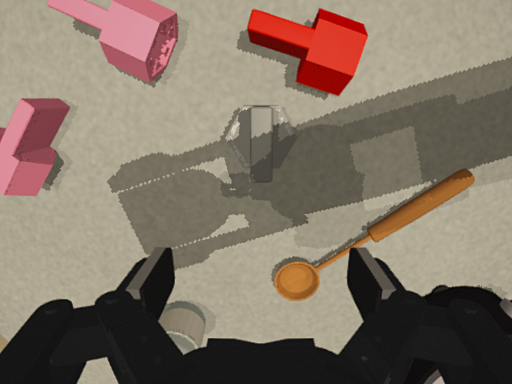

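The stem stands upright at (260,140), clear of everything, with its plate along tool x. I'll grip the head squarely from above.

```bash
python3 -m crank '[24,-1,0,0,100,47,-1,20,0,100,47,-1,50,0,100,47,-1,80,0,100,47,-1,100,0,100,47,-1,110,0,100,47,-1,110,0,100,47,-1,110,0,0,47,-1,110,0,0,47,-1,110,0,0]'
python3 -m crank '[0,0,0,0,0,0,0,0,0,0,0,0,0,0,0,0,0,0,0,0,0,0,-30,0,0,0,0,-80,0,0,0,0,-130,0,0,0,0,-180,0,0,0,0,-220,0,0,0,0,-220,0,0]'
python3 - <<'E'
from h import *
s=status.state();R=rot(s["tool_rot"]);print(s["gripper_width"],s["contact_force"],s["joint_pos"].round(2))
T=s["tool_pos"]
p,d,c=grab("wrist");C=-np.array(c["R"]).T@c["t"];print("cam in tool",((C-T)@R).round(3), "cam axis in tool",(R.T@np.array(c["R"])[2]).round(3))
p,d,c=grab("top");P=pts(d,c);g=np.array([.4845,.2013]);print(T,1000*R[:2,:2].T@(g-T[:2]))
E
```

```text
time: 24.95
tool_pos: [0.5003, -0.1644, 0.0487]
tool_rot: [0.001, -0.426, 0.904, -0.001]
contact_force: [-0.0, 0.8, -0.2]
gripper_width: 0.52
time: 25.95
tool_pos: [0.5021, -0.1653, 0.275]
tool_rot: [0.004, -0.426, 0.904, -0.005]
contact_force: [0.8, -0.5, -1.4]
gripper_width: 0.175
0.17531938662732843 [ 0.81043848 -0.45425107 -1.41959477] [-0.46 -0.21  1.79 -0.    1.55 -2.91]
cam in tool [ 0.076 -0.001 -0.142] cam axis in tool [-0.295 -0.     0.955]
[ 0.50208501 -0.16534156  0.27502717] [-271.66745248  246.83322736]
```

```bash
python3 -m crank '[-38,27,0,0,0,-76,54,0,0,0,-114,81,0,0,0,-152,108,0,0,0,-190,135,0,0,0,-228,162,0,0,0,-266,189,0,0,0,-304,216,0,0,0,-335,238,0,0,0,-348,247,0,0,0]'
python3 -m crank '[0,0,0,0,0,0,0,0,0,0,0,0,0,0,0,0,0,0,0,0,0,0,0,0,0,0,0,0,0,0,0,0,0,0,0,0,0,0,0,0,0,0,0,0,0,0,0,0,0,0]'
cat > sp.py <<'E'
from h import *
s=status.state();T=s["tool_pos"];R=rot(s["tool_rot"])
p,d,c=grab("wrist");W=pts(d,c);P=(W-T)@R;col=p[d>0].astype(int)
k=(W[:,2]>.112)&(W[:,2]<.124)&(np.hypot(W[:,0]-.4845,W[:,1]-.2013)<.03)
ctr=W[k].mean(0);print(T,"pilot top",k.sum(),W[k].min(0),W[k].max(0),ctr,cv2.minEnclosingCircle(W[k][:,:2].astype(np.float32)))
k=(W[:,2]>.097)&(W[:,2]<.109)&(np.hypot(W[:,0]-ctr[0],W[:,1]-ctr[1])<.028)
Q=W[k];print("teeth",k.sum(),cv2.minEnclosingCircle(Q[:,:2].astype(np.float32)))
u=proj(ctr,c)[0];print(u);x,y=int(u[0])-70,max(int(u[1])-50,0)
save('w8.png',np.hstack([cv2.resize(p,(400,300)),cv2.resize(p[y:y+105,x:x+140],(400,300),interpolation=cv2.INTER_CUBIC)]))
np.save('W.npy',np.c_[W,P,col])
E
python3 sp.py
```

```text
time: 27.05
tool_pos: [0.5283, 0.2642, 0.2632]
tool_rot: [-0.003, -0.428, 0.904, 0.001]
contact_force: [-0.1, -1.4, -2.3]
gripper_width: 0.178
time: 28.05
tool_pos: [0.5302, 0.2617, 0.2673]
tool_rot: [0.0, -0.426, 0.904, -0.0]
contact_force: [1.0, -0.2, -2.0]
gripper_width: 0.177
[0.53017402 0.26170207 0.26732103] pilot top 486 [0.47371711 0.19008645 0.11202592] [0.49776292 0.21312184 0.11896524] [0.48595333 0.20150531 0.11574511] ((0.48583483695983887, 0.20164543390274048), 0.012266392819583416)
teeth 261 ((0.48606982827186584, 0.20153161883354187), 0.020341651514172554)
[257.41373325 104.05037195]
```

View pics/w8.png

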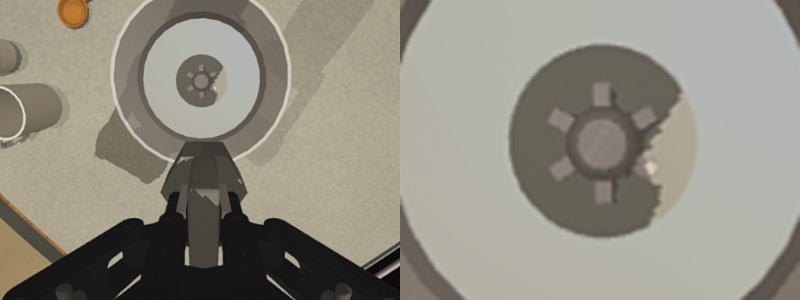

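The crop shows the spindle with six clear teeth, two of them at about (601,95) and (605,190), nearly along tool x, so the stem must turn about 30 degrees. Next I'll measure the phase and the offsets.

```bash
python3 - <<'E'
from h import *
A=np.load('W.npy');W,P,col=A[:,:3],A[:,3:6],A[:,6:]
c=np.array([.48595,.20159])
r=np.hypot(*(W[:,:2]-c).T)
s=status.state();T=s["tool_pos"];R=rot(s["tool_rot"]);ct=R[:2,:2].T@(c-T[:2]);print("spindle in tool mm",ct*1000)
for lo,hi in((.0145,.0205),(.016,.0205)):
    k=(W[:,2]>.098)&(W[:,2]<.109)&(r>lo)&(r<hi)
    q=P[k][:,:2]-ct;th=np.arctan2(q[:,1],q[:,0]);z=np.exp(6j*th).mean()
    print(k.sum(),"phase deg in tool (x->y)",np.degrees(np.angle(z))/6,"conc",abs(z))
k=(abs(P[:,2]+.0415)<.006)&(abs(P[:,1])<.012)&(abs(P[:,0])<.032)
print("head top",k.sum(),cv2.minAreaRect((P[k][:,:2]*1000).astype(np.float32)),np.median(P[k,2]))
k=(abs(P[:,2]-.0085)<.008)&(abs(P[:,1])<.036)&(abs(P[:,0])<.04)
print("skirt top",k.sum(),P[k].min(0),P[k].max(0),np.median(P[k,2]))
k=(abs(P[:,0]-.0285)<.008)&(abs(P[:,1])<.036)&(P[:,2]>.0)&(P[:,2]<.06)&(abs(P[:,1])<.012)
q=P[k];print("skirt face x fit (slope,x0)",k.sum(),np.polyfit(q[:,2],q[:,0],1) if k.sum() else 0, np.polyfit(q[:,1],q[:,0],1))
E
```

```text
spindle in tool mm [74.51076107 -4.13038884]
197 phase deg in tool (x->y) -0.8764826692222029 conc 0.8478936924027974
150 phase deg in tool (x->y) -0.8862720348848493 conc 0.8627007863604323
head top 4968 ((3.3450260162353516, 0.016861915588378906), (23.994096755981445, 48.08985137939453), 89.90603637695312) -0.0409172456698023
skirt top 2806 [-0.00838198 -0.03238728  0.00058869] [0.02737907 0.03007674 0.01649227] 0.008983365382046835
skirt face x fit (slope,x0) 1124 [0.02890214 0.02567093] [-0.02185933  0.02628196]
```

```bash
python3 -m crank '[20,-1,0,7,0,40,-2,0,14,0,60,-3,0,21,0,74,-4,0,28,0,74.5,-4,0,29,0,74.5,-4,0,29,0,74.5,-4,0,29,0,74.5,-4,0,29,0,74.5,-4,0,29,0,74.5,-4,0,29,0]'
python3 - <<'E'
from h import *
p,d,c=grab("top");s=status.state();R=rot(s["tool_rot"]);T=s["tool_pos"];c=np.array([.48595,.20159]);print(T,s["contact_force"],"err mm tool",1000*R[:2,:2].T@(c-T[:2]),np.degrees(np.arctan2(R[1,0],R[0,0])))
E
```

```text
time: 29.1
tool_pos: [0.486, 0.2019, 0.2672]
tool_rot: [-0.0, -0.187, 0.982, 0.0]
contact_force: [0.8, -0.3, -1.8]
gripper_width: 0.172
[0.48594804 0.20181994 0.26721137] [ 0.0486141   0.21756408 -2.38889447] err mm tool [ 0.08248623 -0.21464154] -158.4892635557834
```

```bash
python3 -m crank '[0,0,30,0,0,0,0,60,0,0,0,0,80,0,0,0,0,92,0,0,0,0,97,0,0,0,0,100,0,0,0,0,103,0,0,0,0,106,0,0,0,0,108,0,0,0,0,108,0,0]'
```

```text
time: 30.15
tool_pos: [0.4859, 0.2017, 0.1594]
tool_rot: [0.0, -0.186, 0.982, 0.0]
contact_force: [0.2, -0.1, -1.6]
gripper_width: 0.179
```

The pilot has entered with no force. I'll continue gently.

```bash
python3 -m crank '[0,0,2,0,0,0,0,4,0,0,0,0,6,0,0,0,0,8,0,0,0,0,10,0,0,0,0,11,0,0,0,0,12,0,0,0,0,13,0,0,0,0,13,0,0,0,0,13,0,0]'
```

```text
time: 31.15
tool_pos: [0.4859, 0.2016, 0.1463]
tool_rot: [-0.0, -0.186, 0.982, 0.0]
contact_force: [-1.0, -1.0, -2.4]
gripper_width: 0.176
```

Already 5 mm past where the teeth would stand on each other, still with no force, so it is meshing.

```bash
python3 -m crank '[0,0,2,0,0,0,0,4,0,0,0,0,5,0,0,0,0,6,0,0,0,0,7,0,0,0,0,8,0,0,0,0,9,0,0,0,0,9,0,0,0,0,9,0,0,0,0,9,0,0]'
```

```text
time: 32.15
tool_pos: [0.486, 0.2017, 0.1379]
tool_rot: [0.0, -0.186, 0.982, 0.0]
contact_force: [-2.5, -0.4, 5.2]
gripper_width: 0.178
```

It bottomed with about 7 N at the expected height. I'll release and retreat straight up.

```bash
python3 -m crank '[0,0,-1,0,40,0,0,-1,0,80,0,0,-1,0,80,0,0,-1,0,80,0,0,-1,0,80,0,0,-20,0,80,0,0,-60,0,80,0,0,-110,0,80,0,0,-150,0,80,40,0,-170,0,80]'
python3 -m crank '[0,0,-20,0,80,0,0,-20,0,80,0,0,-20,0,80,0,0,-20,0,80,0,0,-20,0,80,0,0,-20,0,80,0,0,-20,0,80,0,0,-20,0,80,0,0,-20,0,80,0,0,-20,0,80]'
python3 - <<'E'
from h import *
s=status.state();T=s["tool_pos"];R=rot(s["tool_rot"]);c0=np.array([.48595,.2016])
p,d,c=grab("wrist");W=pts(d,c);r=np.hypot(*(W[:,:2]-c0).T)
k=(W[:,2]>.165)&(W[:,2]<.2)&(r<.04);q=W[k];print("head top",k.sum(),np.median(q[:,2]),cv2.minAreaRect((q[:,:2]*1000).astype(np.float32)))
A=np.c_[q[:,:2]-c0,np.ones(len(q))];print("slope",np.linalg.lstsq(A,q[:,2],rcond=None)[0])
k=(W[:,2]>.123)&(W[:,2]<.14)&(r<.04);q=W[k];print("skirt top",k.sum(),np.median(q[:,2]),cv2.minEnclosingCircle((q[:,:2]*1000).astype(np.float32)))
p2,d2,c2=grab("scene")
for n in("mug","jar","spoon"):
    for z in regions_of("scene",n)[:1]: print(n,round(z["confidence"],2),np.round(z["extent"]))
save('w9.png',np.hstack([cv2.resize(p,(400,300)),cv2.resize(p2,(400,300))]))
E
```

```text
time: 33.15
tool_pos: [0.4513, 0.1876, 0.3115]
tool_rot: [0.003, -0.186, 0.982, 0.0]
contact_force: [0.5, -0.7, -0.1]
gripper_width: 0.798
time: 34.15
tool_pos: [0.4487, 0.187, 0.3273]
tool_rot: [0.0, -0.186, 0.982, 0.0]
contact_force: [0.0, 0.6, -0.2]
gripper_width: 0.796
head top 775 0.17878833679809125 ((487.0379638671875, 200.75181579589844), (53.953834533691406, 15.505144119262695), 21.71842384338379)
slope [0.04457102 0.00758309 0.17839627]
skirt top 1126 0.12894035673669874 ((486.94073486328125, 200.89230346679688), 30.891334533691406)
mug 0.75 [301. 278.  48.  70.]
jar 0.69 [268. 189.  24.  75.]
spoon 0.69 [268. 190.  25.  76.]
```

View pics/w9.png

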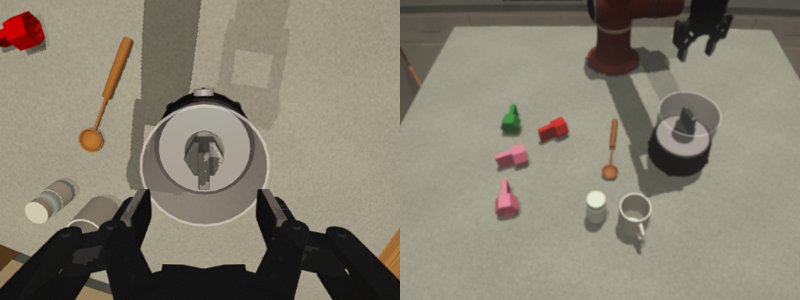

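```bash
python3 -c "
from plant import order;print(order.job_done())"
```

```text
the job is handed in; nothing more can be done
None
```

The stem is on the spindle, meshed and fully home, and the job is handed in at about 34 s of the 61 s. No verdict was reported.

**Standing it up:** My first try, easing the grip so the stem would swing, dropped it about 60 mm; it stayed lying as before. I then levered the head over the bowl rim, which slipped once and needed a second try. That turned it to about 60°, and it rocked upright when released on the worktop. I opened the fingers and backed off, and it stayed upright with its head top measured at 89 mm.

**Fitting it:** I took the head from above and measured the spindle teeth with the wrist camera. A 29° turn set the teeth to mesh, and it went down freely and bottomed with about 7 N. The highest force I read at any point was about 27 N, during the levering, but I only read it at the end of each move.

**Last checks:**
- **Height:** the head top measured 178.8 mm against 180 nominal. The standing stem read about 1 mm low in the same way, so this agrees with fully home.
- **Position and tilt:** the head and skirt centres were about 1.3 mm from the spindle axis and within 0.2 mm of each other, so the stem is upright. A rough slope fit on the head top gave 0.045 rad, which disagrees; I took it as depth noise since the limit is 0.06.
- **Gripper:** the fingers were open and clear, with no force on the tool.
- **Mug, jar and spoon:** in the last picture they look unmoved. The network's jar detection landed on the spoon, so the jar is confirmed only by eye.

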